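# Funnel into the bottle, then twist off the jar's cap and hold it

### The job

Get the stall ready for refilling the glass bottle from the orange jar: take the blue funnel out of the steel tumbler and seat it upright, fully home, in the bottle's neck, and let it go. Then unscrew the jar's tight white cap (anticlockwise seen from above) with the jar kept down in its bay of the wooden crate, which braces it; stop turning once the thread lets go, lift the cap straight off, and finish while still holding it level right over the open mouth, clear of it by about two fingers' breadth (2 to 3 cm) - do not put it down. Keep jar and bottle standing in their bays, and leave the ladle, bowl, wooden stick, saucer and red tin where they are.

Things in the scene. Friction and masses are not known exactly. Their poses are not given: they have to be found in the camera images.
- crate: light-wood crate screwed to the plank, 92 x 260 x 60 mm high, open on top, three 76 x 76 mm bays in a row along its y axis, centred at y = -84, 0 and +84 mm; walls and floor 8 mm thick. Origin: centre of its underside. The red tin stands in the middle bay, jar and bottle in the outer ones, either way round
- jar: orange plastic jar in an outer bay with 2 mm play each side: it turns about 3 degrees before the bay stops it. Square body 72 x 72 x 95 mm high, then a round neck (43 mm, with three thread runs out to 51 mm, mouth 36 mm) up to 116 mm. About 0.3 kg. Origin: centre of its underside, z up
- jar_mouth (a point): centre of the jar's mouth, in the plane of the neck's top rim, 116 mm above the jar's underside; z up
- cap: white ribbed cap, diameter 58 mm, 20 mm high, 17 mm deep inside, 30 g. Origin: centre of its lower rim, 99 mm above the jar's underside when tight (4 mm above the shoulder). Takes some 0.4 to 0.7 N m to break loose; anticlockwise unscrews; its three lugs come free at about 60 degrees and meet stops at about 95. Turning does not raise it; pulled up before release it lifts the jar along
- cap_mark (a point): outer end of the orange pointer on the cap's top: on the cap's x axis, 24 mm from its centre, 20 mm above its lower rim. When tight it lies towards the jar's +x axis, so its bearing in the jar's frame is the angle unscrewed
- bottle: greenish glass bottle standing in the other outer bay, body diameter 66 mm, 110 mm high, open neck with outer diameter 39 mm at the lip and bore 26 mm. About 0.32 kg. Origin: centre of its underside, z up
- bottle_mouth (a point): centre of the bottle's mouth, in the plane of the lip, 110 mm above the bottle's underside
- funnel: blue plastic funnel stood stem down in the tumbler, 72 mm high, 45 g: straight collar of diameter 58 mm from height 58 to 72 mm, cone below it narrowing to 22 mm at height 38 mm, stem tapering to 18 mm at the tip. Origin: centre of the stem's tip, z up. In the bottle its cone rests on the lip, tip 41 mm below the mouth; in the tumbler the collar begins 5 mm above the rim
- tumbler: steel drinking tumbler, loose on the plank, 90 mm high, diameter 53 mm at the rim; it may stay or be moved. Origin: centre of its underside
- ladle: aluminium ladle lying on the plank, 280 mm long, bowl of diameter 76 mm, 30 mm high, centred 90 mm along +x from the origin; handle towards -x. To be left alone
- bowl: clear glass bowl, diameter 116 mm, 50 mm high. Origin: centre of its underside. To be left alone
- stick: small dark wooden pounding stick lying on the plank along its x axis, 150 mm long, 34 mm thick at its head (+x). Origin: on the plank below its middle. To be left alone
- saucer: white melamine saucer, diameter 130 mm, 16 mm high. Origin: centre of its underside. To be left alone
- tin: squat red salt tin, diameter 65 mm, 50 mm high, in the crate's middle bay. Origin: centre of its underside. To be left alone
Not all that is in view belongs to the job. What is meant by the cap is not pink, and is the smaller of those in its own colour.

How it is judged (in metres and radians):
On the way, in this order (a step that is already met when the one before it is completed fails the run):
1. the funnel is seated upright in the bottle's neck and let go (horizontal distance between funnel and bottle_mouth below 0.006 m and z of funnel in the frame of bottle between 0.065 and 0.074 m and angle between funnel's own z axis and vertical below 0.12 rad and contact force between funnel and the fingers below 0.05 N), for 0.3 s.
2. the cap is off, held over the jar's open mouth (z of cap in the frame of jar_mouth between 0.008 and 0.045 m and horizontal distance between cap and jar_mouth below 0.015 m and angle between cap's own z axis and vertical below 0.15 rad and contact force between cap and the fingers above 1 N and contact force between cap and jar below 0.05 N and z of each of jar, bottle in the frame of crate below 0.012 m and angle between each of jar, bottle's own z axis and vertical below 0.06 rad), for 0.2 s.
At the end, for the whole second after the job is handed in: Cap still, held in the fingers, within 0.15 rad of level, rim 8 to 45 mm above the mouth, within 15 mm of its axis. Funnel released: tip within 6 mm of the axis, 36 to 45 mm below the mouth, tilt under 0.12 rad. Jar and bottle upright (0.06 rad), on their bay floors (4 mm) (all of step 1 and all of step 2 and linear speed of cap below 0.03 m/s); the arm keeps its last pose, push and grip.
It fails at once if the jar is pulled up out of its bay by more than 12 mm (z of jar in the frame of crate above 0.02 m).
It fails at once if the cap, still down on the neck, is turned on past the release (more than 105 degrees from tight) (x of cap_mark in the frame of jar below -0.0062 m and z of cap in the frame of jar below 0.105 m and horizontal distance between cap and jar_mouth below 0.02 m).
It fails at once if the jar or the bottle is tipped by more than 0.25 rad (angle between any of jar, bottle's own z axis and vertical above 0.25 rad).
It fails at once if the ladle, bowl, stick, saucer or tin is shifted by more than 30 mm (distance of any of ladle, bowl, stick, saucer, tin from where it was at the start of the episode above 0.03 m).
It also fails if it takes over 48 s, if anything falls off the work surface, if the arm or the gripper's body presses on something with over 40 N, if the wrist force passes 120 N, or if a joint passes its speed limit or range.

### The arm

A 6-joint arm with a two-finger parallel gripper is mounted at the origin on the work surface. World frame = base frame: x ahead of the robot, y to its left, z up, the work surface at z = 0. Lengths are in m, angles in degrees, forces in N, time in s.
With the tool pointing down it reaches from about 0.325 to 0.85 m from the base axis. Payload 15.5 kg.
Tool frame: the origin (TCP) lies at the very end of the fingers, on their centre line; the grasp point (between the pads) lies arm.grip_depth behind it (arm.grip_depth is the distance from the TCP to the grasp point, in m); z points along the fingers, y is the line along which they close (so a half turn about z gives the same grasp; the last joint's range is limited). The gripper opens to 91 mm and grips with 3 to 60 N. Pads are 32 mm wide; open, the fingers measure 118 mm over their backs; the gripper's body (76 mm by 178 mm) begins 60 mm behind the grasp point.
Start: joints at [63.226, 28.281, 77.091, -0, 74.628, -5.472], TCP at [0.227, 0.582, 0.192] pointing down, gripper open.
Joint ranges: [-166.48, 166.48], [-47.26, 123.95], [12.59, 153.08], [-70.14, 250.14], [6.76, 159.57], [-176.63, 176.63]. Speed limits (degrees/s): [108.29, 108.29, 147.25, 172.46, 172.46, 172.46].

### API

Orientations are given as a 3x3 rotation matrix whose columns are the frame's x, y, z axes.
In Python, from rig import arm gives the robot as it stands. Calls block until the motion is done:
- arm.move_to(position, orientation): joint-space move of the TCP to a pose.
- arm.move_l(position, orientation=None, feed=0.15): straight line of the TCP; orientation=None keeps the orientation; feed is the mean speed in m/s.
- arm.move_joints(angles): joint-space move.
- arm.grip(opening): finger opening in m; the grip force is fixed at half the most; returns when the fingers have stopped.
- arm.sleep(seconds).
- arm.solve_ik(position, orientation): joint angles nearest the present ones, or None.
- arm.snapshot(name): name is "scene" or "top" or "wrist"; returns the picture (384x512x3 uint8, red, green, blue); there is no depth.
- arm.get_calibration(name): a dict with "intrinsics" (3x3 intrinsics, pixels), "k1" (the pictures are not rectified: a ray, as slopes to the right and down, at radius r is drawn at 1 + k1 r^2 times it, then the intrinsics apply), "cam_to_world" (4x4, takes a point from camera to world coordinates). Camera axes: x right, y down, z forward; pixel columns grow to the right and rows downward; lengths in m; the calibration is good to about 2 mm. A picture is of the moment at which its call begins: read the wrist's pose just before it. get_calibration takes no time and is no camera call; for the wrist camera it gives the pose at the moment of the call.
A pose or a line that the arm cannot do raises arm.Unreachable and nothing moves.
- arm.sign_off(): hands the job in; it is judged then, once.
Readings, each from a call of its own:
- arm.current_t(): time.
- arm.current_joint_positions(): joint angles.
- arm.current_dq(): joint speeds.
- arm.current_tau(): joint torques, N m.
- arm.current_ee_pos(): TCP position.
- arm.current_tool_rot(): TCP orientation.
- arm.current_force(): force on the tool from outside, world axes, zero at the start.
- arm.current_torque(): the same for the moment, N m.
- arm.current_width(): finger opening in m.
- arm.current_grasp_force(): force on a finger pad.
Only numpy, scipy, OpenCV 4.12 (cv2) and the standard library are available. Lean on these libraries where they do the work, as an engineer would, in place of code of your own. Each camera call takes 0.05 s, during which the arm holds its last target. There are 200 camera calls.

## Working session

There is one attempt and no reset: what is moved stays moved. The work goes in short steps, each a Python script; the robot and the scene stay as the last script left them, time stands still between calls to the robot, and variables do not carry over. Pictures are saved under pics/ and viewed, at most 10 in all, crops included, and the job is handed in when it is done.

```bash
mkdir -p pics; ls
python3 - <<'E'
from rig import arm
import cv2,numpy as np
np.set_printoptions(precision=4,suppress=True)
for n in("scene","top"):
    c=arm.get_calibration(n); print(n,c)
    cv2.imwrite(f"pics/{n}0.png",cv2.resize(arm.snapshot(n)[:,:,::-1],(800,600),interpolation=cv2.INTER_CUBIC))
print(arm.grip_depth,arm.current_t(),arm.current_tool_rot(),arm.get_calibration("wrist"))
E
```

```text
pics
scene {'intrinsics': array([[382.5511,   0.    , 257.9053],
       [  0.    , 382.5511, 190.3625],
       [  0.    ,   0.    ,   1.    ]]), 'k1': -0.10748777985204895, 'cam_to_world': array([[ 0.4739,  0.6423, -0.6024,  1.2178],
       [ 0.8806, -0.3406,  0.3295, -0.3901],
       [ 0.0065, -0.6866, -0.727 ,  0.8643],
       [ 0.    ,  0.    ,  0.    ,  1.    ]])}
top {'intrinsics': array([[356.848 ,   0.    , 257.0526],
       [  0.    , 356.848 , 193.4591],
       [  0.    ,   0.    ,   1.    ]]), 'k1': -0.06009573231918592, 'cam_to_world': array([[-0.0095, -0.995 ,  0.0994,  0.5165],
       [-0.9995,  0.0063, -0.0325, -0.0326],
       [ 0.0317, -0.0997, -0.9945,  0.9277],
       [ 0.    ,  0.    ,  0.    ,  1.    ]])}
0.0188 0.1 [[-0.9317  0.3633 -0.0005]
 [ 0.3633  0.9317 -0.001 ]
 [ 0.0001 -0.0011 -1.    ]] {'intrinsics': array([[338.3402,   0.    , 249.1064],
       [  0.    , 338.3402, 196.1209],
       [  0.    ,   0.    ,   1.    ]]), 'k1': -0.022927327903323455, 'cam_to_world': array([[ 0.3635,  0.9021,  0.2325,  0.1609],
       [ 0.9316, -0.3514, -0.093 ,  0.6073],
       [-0.0022,  0.2504, -0.9681,  0.3834],
       [ 0.    ,  0.    ,  0.    ,  1.    ]])}
```

View pics/scene0.png

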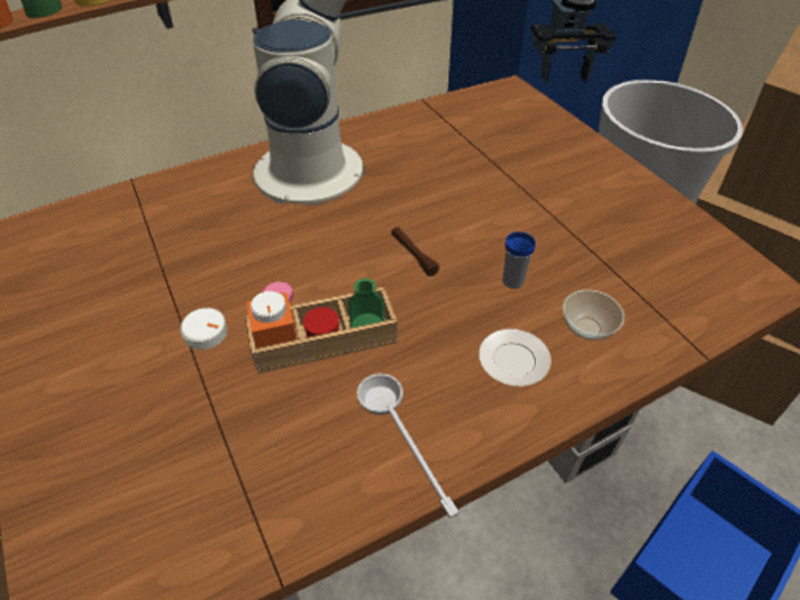

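View pics/top0.png

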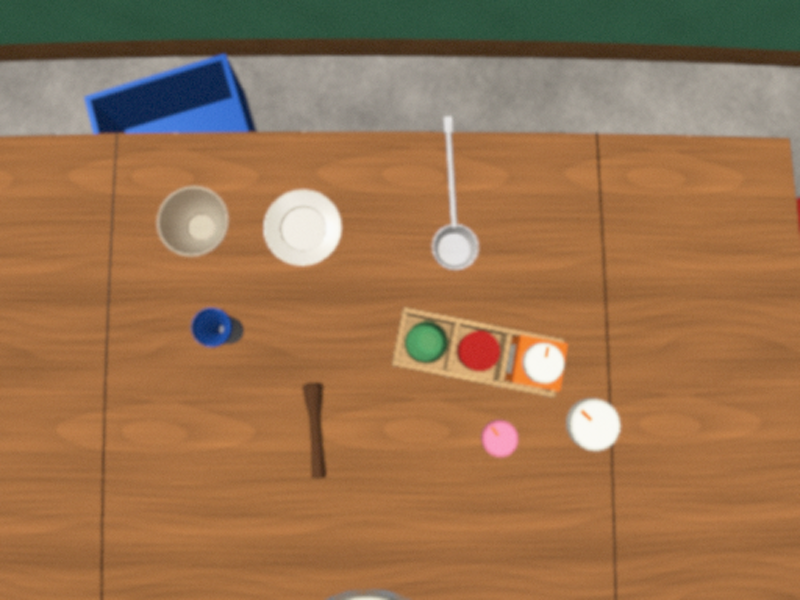

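The scene view shows the funnel in the tumbler at (519,243) and the crate with the jar on the left (cap at 268,305), the tin in the middle and the bottle at (365,290). The top view has the funnel at (212,328), the bottle at (426,342) and the jar cap at (544,363), its pointer towards the top of the picture. The larger white cap at (594,425) and the pink one are decoys. I'll enlarge these areas.

```bash
cat > h.py <<'E'
import cv2,numpy as np
from rig import arm
np.set_printoptions(precision=4,suppress=True)
def ray(c,uv):
    K=np.array(c["intrinsics"]);T=np.array(c["cam_to_world"])
    d=cv2.undistortPoints(np.array([[uv]],float),K,np.array([c["k1"],0,0,0.]))[0,0]
    return T[:3,3],T[:3,:3]@np.array([d[0],d[1],1])
def tri(obs):  # [(calib,uv)] -> least squares point, residual m
    A=[];b=[]
    for c,uv in obs:
        o,d=ray(c,uv);d=d/np.linalg.norm(d);P=np.eye(3)-np.outer(d,d);A.append(P);b.append(P@o)
    A=np.vstack(A);b=np.hstack(b);x,*_=np.linalg.lstsq(A,b,rcond=None)
    return x,np.abs(A@x-b).max()
def atz(c,uv,z):
    o,d=ray(c,uv);return o+d*(z-o[2])/d[2]
def proj(c,p):
    K=np.array(c["intrinsics"]);T=np.linalg.inv(np.array(c["cam_to_world"]))
    q,_=cv2.projectPoints(np.array([p],float),cv2.Rodrigues(T[:3,:3])[0],T[:3,3],K,np.array([c["k1"],0,0,0.]));return q[0,0]
def crop(im,x,y,w,s): # rgb native -> enlarged bgr
    return cv2.resize(im[y:y+w*3//4,x:x+w,::-1],(s,s*3//4),interpolation=cv2.INTER_CUBIC)
def down(yaw): # tool y axis (closing) at yaw degrees
    a=np.radians(yaw);y=np.array([np.cos(a),np.sin(a),0]);z=np.array([0,0,-1.]);return np.column_stack([np.cross(y,z),y,z])
E
python3 - <<'E'
from h import *
t=arm.snapshot("top");s=arm.snapshot("scene")
cv2.imwrite("pics/c1.png",np.vstack([np.hstack([crop(t,248,178,120,400),crop(t,106,187,60,400)]),np.hstack([crop(s,146,160,120,400),crop(s,302,141,60,400)])]))
E
```

```text
(no output)
```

View pics/c1.png

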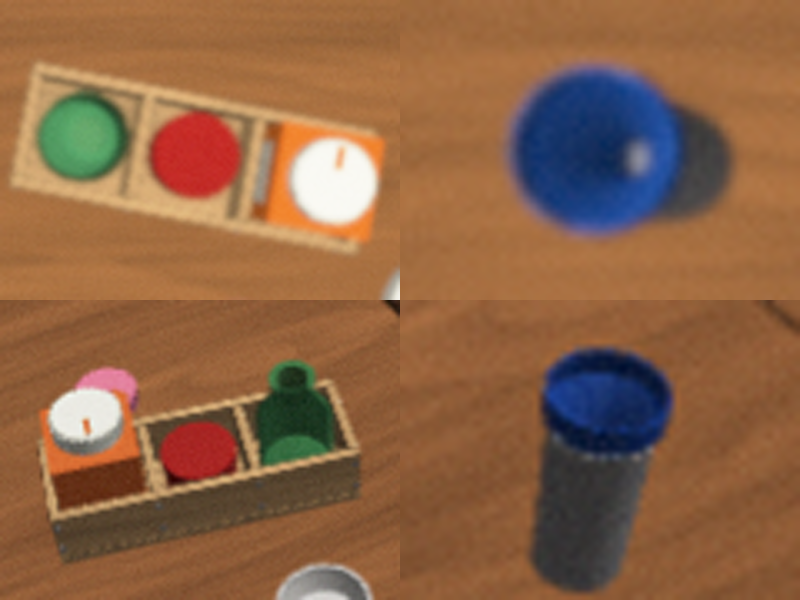

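The crop, in each panel's own pixels, shows:
- **Top view:** cap centre (334,181), pointer end (341,148), funnel rim centre (196,149).
- **Scene view:** cap top (86,113), funnel rim (208,88), bottle mouth (293,75).

Run:
```python
from h import *
T=arm.get_calibration("top");S=arm.get_calibration("scene")
f=lambda x,y,x0,y0,w:((x+.5)*w/400-.5+x0,(y+.5)*w/400-.5+y0)
tt=lambda x,y:f(x,y,248,178,120); tf=lambda x,y:f(x,y,106,187,60)
ss=lambda x,y:f(x,y,146,160,120); sf=lambda x,y:f(x,y,302,141,60)
print("funnel rim",tri([(T,tf(196.5,149.5)),(S,sf(208,88))]))
print("cap top",tri([(T,tt(334,181)),(S,ss(86.5,113))]), atz(T,tt(334,181),.127))
print("tip",atz(T,tt(341,148),.127))
print("bottle mouth",atz(S,ss(293,76),.118))
# crate top corners (z .06) outer
C=[atz(T,tt(x,y),.06)[:2] for x,y in((35,63),(11,187),(384,132),(357,251))]
print("corners",np.array(C),np.mean(C,0))
d=C[0]-C[2];print("crate y yaw",np.degrees(np.arctan2(d[1],d[0])),np.linalg.norm(d)); d=C[1]-C[3];print(np.degrees(np.arctan2(d[1],d[0])),np.linalg.norm(d))
```

```text
funnel rim (array([0.5649, 0.221 , 0.1101]), np.float64(0.0009247979559795505))
cap top (array([ 0.5082, -0.263 ,  0.1253]), np.float64(0.0007201208083312816)) [ 0.5079 -0.2633  0.127 ]
tip [ 0.5301 -0.2689  0.127 ]
bottle mouth [ 0.542  -0.0966  0.118 ]
corners [[ 0.5957 -0.0636]
 [ 0.5055 -0.0453]
 [ 0.5427 -0.3214]
 [ 0.4559 -0.2982]] [ 0.5249 -0.1821]
crate y yaw 78.38486733501436 0.26321014785318997
78.90081696148565 0.2577040708098484
```

Run:
```python
from h import *
import pickle
cap=np.array([.508,-.263]);bot=np.array([.5415,-.098]);fun=np.array([.565,.221])
print("t",arm.current_t())
for y in(-60,-30,0,30,60,90,120,150):
    print(y,arm.solve_ik([*cap,.11],down(y)),arm.solve_ik([*fun,.11],down(y)))
W={}
def look(n,p):
    arm.move_to(p,down(79)); c=arm.get_calibration("wrist"); W[n]=(c,arm.snapshot("wrist")); print(n,arm.current_t(),proj(c,[p[0],p[1],.118]),arm.current_ee_pos())
look("f1",[*fun,.2]); look("b1",[*bot,.23]); look("b2",[bot[0]-.06,bot[1],.23])
look("c1",[*(cap+[.0,.03]),.23])
pickle.dump(W,open("w.pkl","wb"))
ims=[cv2.resize(W[k][1][:,:,::-1],(400,300),interpolation=cv2.INTER_AREA) for k in("f1","b1","b2","c1")]
cv2.imwrite("pics/w1.png",np.vstack([np.hstack(ims[:2]),np.hstack(ims[2:])]))
```

```text
t 0.2
-60 [-33.3517  29.3749  90.1882  -0.      60.4369  26.6483] [15.7252 31.8058 85.1463 -0.     63.0479 75.7252]
-30 [-33.3517  29.3749  90.1882  -0.      60.4369  -3.3517] [15.7252 31.8058 85.1463 -0.     63.0479 45.7252]
0 [-33.3517  29.3749  90.1882  -0.      60.4369 -33.3517] [15.7252 31.8058 85.1463 -0.     63.0479 15.7252]
30 [-33.3517  29.3749  90.1882  -0.      60.4369 -63.3517] [ 15.7252  31.8058  85.1463  -0.      63.0479 -14.2748]
60 [-33.3517  29.3749  90.1882  -0.      60.4369 -93.3517] [ 15.7252  31.8058  85.1463  -0.      63.0479 -44.2748]
90 [ -33.3517   29.3749   90.1882   -0.       60.4369 -123.3517] [ 15.7252  31.8058  85.1463  -0.      63.0479 -74.2748]
120 [ -33.3517   29.3749   90.1882   -0.       60.4369 -153.3517] [  15.7252   31.8058   85.1463   -0.       63.0479 -104.2748]
150 None [  15.7252   31.8058   85.1463   -0.       63.0479 -134.2748]
f1 2.05 [249.1682 196.7321] [0.5646 0.2219 0.2   ]
b1 3.325 [248.8897 187.9521] [ 0.5418 -0.0968  0.2299]
b2 3.725 [249.1278 188.6758] [ 0.4819 -0.0973  0.2303]
c1 4.3833 [250.3818 187.5218] [ 0.5084 -0.2327  0.2296]
```

View pics/w1.png

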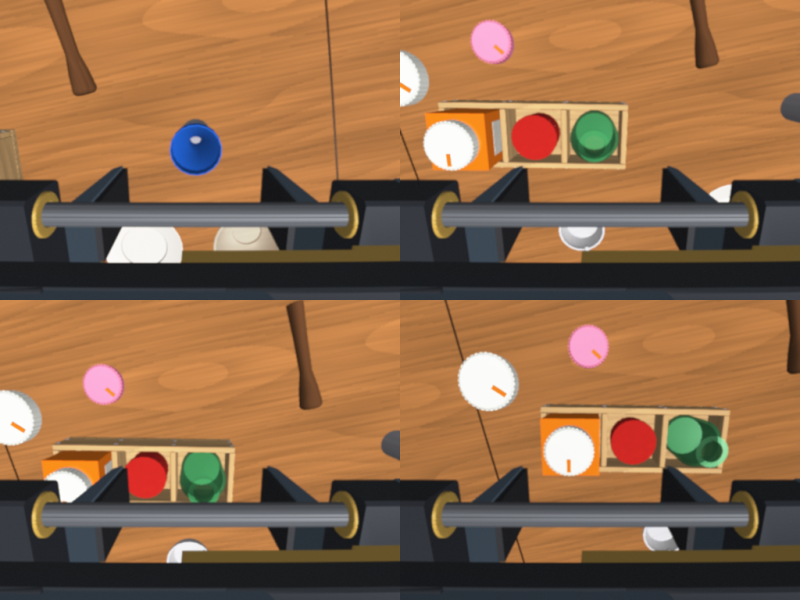

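The four wrist views show the funnel (panel 1), the bottle in the right-hand bay and the capped jar on the left. The bottle lip is near (195,147) in panel 2 and (312,149) in panel 4. I'll enlarge these.

Run:
```python
from h import *
import pickle
W=pickle.load(open("w.pkl","rb"))
g=lambda n,x,y:crop(W[n][1],x,y,100,400)
cv2.imwrite("pics/w2.png",np.vstack([np.hstack([g("f1",200,152),g("b1",200,150)]),np.hstack([g("c1",350,153),g("c1",166,157)])]))
```

```text
(no output)
```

View pics/w2.png

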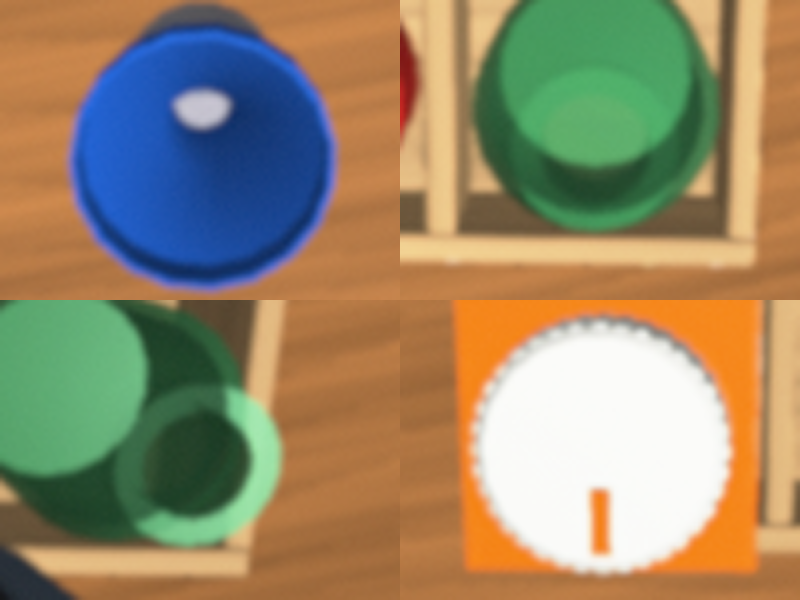

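Enlarged, in each panel's own pixels: funnel rim centre (203,157), bottle lip centre (198.5,166) in c1 and about (197,135) in b1, cap face centre (202,148), pointer end (200,253).

Run:
```python
from h import *
import pickle
W=pickle.load(open("w.pkl","rb"));T=arm.get_calibration("top");S=arm.get_calibration("scene")
n=lambda x,y,x0,y0:((x+.5)/4-.5+x0,(y+.5)/4-.5+y0)
f=lambda x,y,x0,y0,w:((x+.5)*w/400-.5+x0,(y+.5)*w/400-.5+y0)
F=(W["f1"][0],n(203,157,200,152));B1=(W["b1"][0],n(197,135,200,150));B2=(W["c1"][0],n(198.5,166,350,153));BS=(S,f(293,76,146,160,120))
C=(W["c1"][0],n(202,148,166,157));M=(W["c1"][0],n(200,253,166,157))
FT=(T,f(196.5,149.5,106,187,60));FS=(S,f(208,88,302,141,60));CT=(T,f(334,181,248,178,120));CS=(S,f(86.5,113,146,160,120))
print("fun",tri([F,FS]),tri([F,FS,FT]),atz(*F,.109))
print("bot",tri([B1,B2]),tri([B2,BS]),tri([B1,B2,BS]),atz(*B2,.118),atz(*B1,.118))
print("cap",tri([C,CS]),tri([C,CS,CT]),atz(*C,.127),"mark",atz(*M,.127))
```

```text
fun (array([0.5631, 0.2231, 0.1081]), np.float64(0.0005713805621286316)) (array([0.5637, 0.2221, 0.1081]), np.float64(0.0014555593229743091)) [0.5624 0.2226 0.109 ]
bot (array([ 0.5393, -0.0977,  0.1166]), np.float64(0.0016512956949681357)) (array([ 0.5411, -0.0971,  0.1167]), np.float64(0.0008503589670007389)) (array([ 0.5397, -0.0969,  0.1157]), np.float64(0.0018911520796865977)) [ 0.5406 -0.0986  0.118 ] [ 0.5373 -0.0972  0.118 ]
cap (array([ 0.5066, -0.2632,  0.1236]), np.float64(0.0011536285196702134)) (array([ 0.5072, -0.2635,  0.1241]), np.float64(0.0013801922227575647)) [ 0.5056 -0.2639  0.127 ] mark [ 0.5297 -0.2696  0.127 ]
```

Run:
```python
from h import *
import pickle
f=np.array([.563,.2225]);R=down(79)
arm.grip(.085)
arm.move_to([*f,.18],R); arm.move_l([*f,.084],R,feed=.12); print(arm.current_t(),arm.current_ee_pos(),arm.current_force())
arm.grip(.045); print(arm.current_width(),arm.current_grasp_force(),arm.current_force())
arm.move_l([*f,.23],R,feed=.12)
print(arm.current_width(),arm.current_grasp_force(),arm.current_force(),arm.current_t())
arm.move_to([.5405,-.14,.23],R)   # bottle seen beside the held funnel
c=arm.get_calibration("wrist");p=arm.current_ee_pos();im=arm.snapshot("wrist");pickle.dump((c,p,im),open("w3.pkl","wb"));print(p,arm.current_t())
cv2.imwrite("pics/w3.png",cv2.resize(im[:,:,::-1],(800,600),interpolation=cv2.INTER_CUBIC))
```

```text
7.3583 [0.5635 0.2225 0.0847] [0.3178 0.5131 0.4128]
0.05600573882227691 30.001851618289948 [-0.6803  0.2183  1.6694]
0.0558750216170481 29.999411702156067 [ 0.0501 -0.3579  0.1935] 9.3
[ 0.5408 -0.139   0.23  ] 10.7083
```

View pics/w3.png

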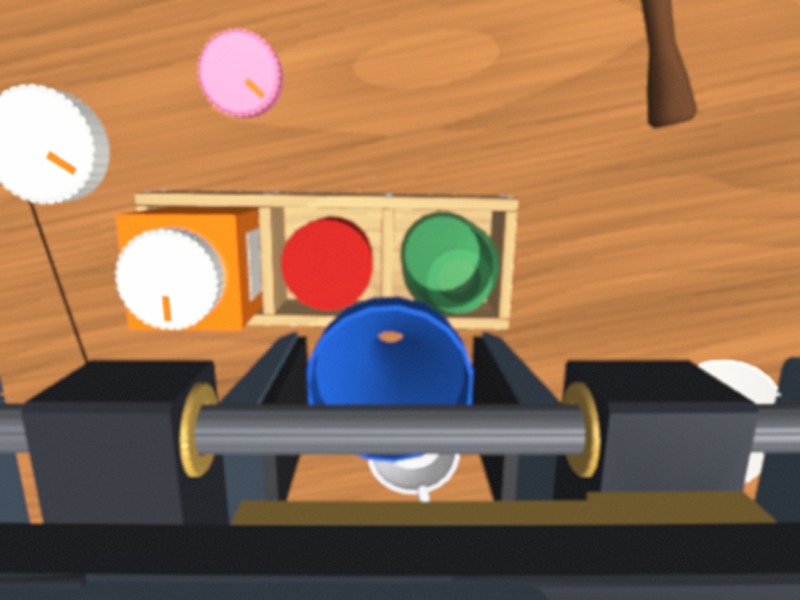

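The funnel is held upright between the fingers. Its rim spans columns 308–474 and rows 297–460, so its centre is about (391,378). The bottle lies up and to the right of it, at about (455,270).

Run:
```python
from h import *
import pickle
c,p,im=pickle.load(open("w3.pkl","rb"))
q=atz(c,(391.5*.64-.5,378.5*.64-.5),.2543);print(q-p)
# circle fit on the visible upper rim edge
E=[atz(c,((x+.5)*.64-.5,(y+.5)*.64-.5),.2543)[:2] for x,y in((308,378),(474,378),(391,297),(391,460))]
print(np.array(E)-p[:2])
print([proj(c,[.5405,-.098,.118])/.64])
```

```text
[-0.0025  0.0002  0.0243]
[[-0.0079 -0.0274]
 [ 0.0028  0.0279]
 [-0.0302  0.0056]
 [ 0.0281 -0.0057]]
[array([459.3512, 280.2706])]
```

Run:
```python
from h import *
b=[.5415,-.098]
arm.move_to([*b,.19],down(79));f0=np.array(arm.current_force())
for z in(.17,.16,.15,.14,.134,.130,.128,.127,.126,.125,.124,.123,.122):
    arm.move_l([*b,z],feed=.06); f=np.array(arm.current_force())-f0
    print(z,arm.current_ee_pos(),f,round(arm.current_t(),2))
    if f[2]>4 or np.hypot(f[0],f[1])>6: break
im=arm.snapshot("scene");t=arm.snapshot("top")
cv2.imwrite("pics/s4.png",np.hstack([crop(im,165,140,100,400),crop(t,240,180,100,400)]))
```

```text
0.17 [ 0.5414 -0.0982  0.1698] [ 0.1195 -0.2344  0.1086] 11.53
0.16 [ 0.5412 -0.0979  0.1596] [-0.6308  0.6144 -0.7207] 11.85
0.15 [ 0.5412 -0.0979  0.1495] [ 0.283  -1.2706 -0.63  ] 12.17
0.14 [ 0.5412 -0.0979  0.1396] [-0.292  -0.0545 -0.2124] 12.48
0.134 [ 0.5413 -0.0979  0.1336] [-0.245  -0.1647 -0.419 ] 12.73
0.13 [ 0.5414 -0.098   0.1298] [ 0.6243 -0.1668 -0.9994] 12.98
0.128 [ 0.5414 -0.098   0.1279] [-0.0104 -0.285  -0.7448] 13.23
0.127 [ 0.5415 -0.098   0.127 ] [0.6391 0.2282 0.0409] 13.48
0.126 [ 0.5414 -0.098   0.1259] [ 0.7034  0.9192 -0.8829] 13.73
0.125 [ 0.5415 -0.098   0.125 ] [ 0.2649 -0.5405 -0.033 ] 13.98
0.124 [ 0.5416 -0.098   0.1241] [0.2077 0.8693 1.9101] 14.23
0.123 [ 0.5419 -0.098   0.1234] [0.1268 1.433  8.3872] 14.48
```

View pics/s4.png

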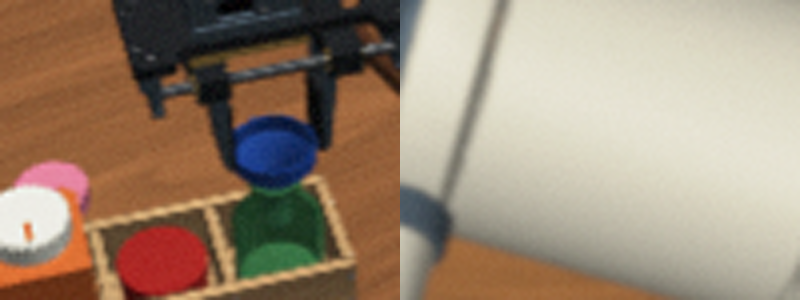

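The scene crop shows the funnel's cone resting on the bottle's lip, upright, at the expected depth. I'll release it and check.

Run:
```python
from h import *
import pickle
arm.grip(.075); arm.sleep(.2); p=arm.current_ee_pos()
arm.move_l([p[0],p[1],.21],feed=.15)
arm.move_to([.508,-.225,.23],down(79))
c=arm.get_calibration("wrist");im=arm.snapshot("wrist");pickle.dump((c,im),open("w5.pkl","wb"));print(arm.current_t(),arm.current_width())
s=arm.snapshot("scene")
print(proj(c,[.5405,-.098,.149]),proj(c,[.5065,-.2635,.127]))
cv2.imwrite("pics/s5.png",np.vstack([np.hstack([crop(im,350,140,140,400),crop(im,150,140,120,400)]),np.hstack([crop(s,146,150,120,400),crop(s,190,140,60,400)])]))
```

```text
16.6583 0.07523638762242217
[406.2979 206.0328] [208.0962 197.6486]
```

View pics/s5.png

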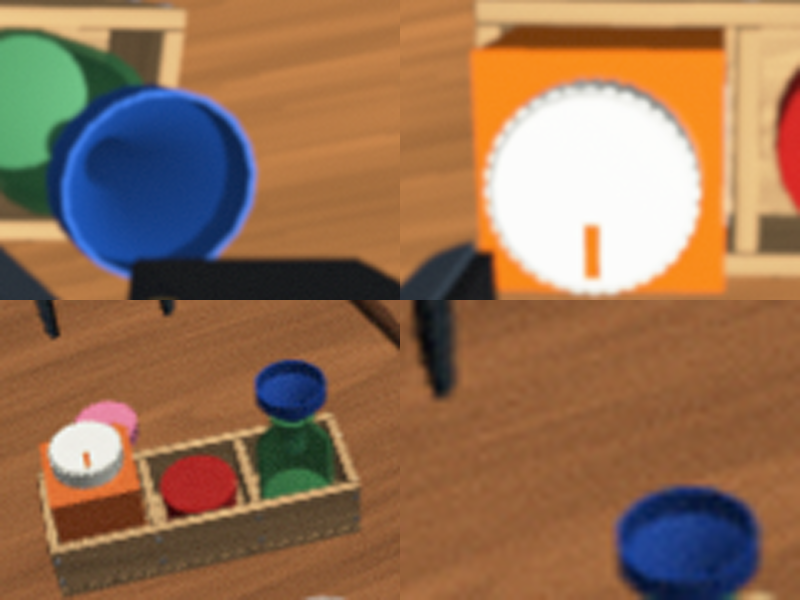

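The funnel sits level and central on the bottle. The cap centre is at (193,188) in its panel, within 1.5 mm of my estimate. Now the cap.

Run:
```python
from h import *
import pickle
c0=[.506,-.2637]
arm.grip(.08)
arm.move_to([*c0,.17],down(25)); arm.move_l([*c0,.1068],feed=.1); print(arm.current_ee_pos(),arm.current_force())
arm.grip(.045);print(arm.current_width(),arm.current_grasp_force(),arm.current_force(),arm.current_torque(),arm.current_t())
q=np.array(arm.current_joint_positions())
for a in(4,8,12,16,20,25):
    g=q.copy();g[5]-=a;arm.move_joints(g)
    R=np.array(arm.current_tool_rot());print(a,"yaw",np.degrees(np.arctan2(R[1,1],R[0,1])).round(2),arm.current_force(),arm.current_torque(),round(arm.current_t(),2))
s=arm.snapshot("wrist");c=arm.get_calibration("wrist");u=proj(c,[.506,-.2637,.127]).astype(int);print(u)
pickle.dump((q,c,s),open("w6.pkl","wb"))
cv2.imwrite("pics/s6.png",crop(s,max(0,u[0]-90),max(0,u[1]-67),180,720))
```

```text
[ 0.5063 -0.2639  0.1073] [-0.6225  0.7404 -0.3502]
0.04517036300889094 0.0 [0.2371 0.5764 0.3318] [-0.0179  0.0355  0.0096] 19.3833
4 yaw 28.91 [-0.2366  0.3977 -0.0063] [-0.0478  0.0233 -0.0129] 19.63
8 yaw 32.83 [ 0.0229 -0.2993 -0.0064] [-0.0316  0.0079  0.0307] 19.88
12 yaw 36.8 [-0.359   0.2282  0.5589] [-0.0237  0.0164  0.0075] 20.13
16 yaw 40.79 [ 0.1235 -1.0464 -0.2283] [-0.0137 -0.0721  0.0569] 20.38
20 yaw 44.78 [-0.1686  0.1067  0.228 ] [-0.0425 -0.0151  0.0298] 20.63
25 yaw 49.74 [-0.1213  0.2705  0.1354] [ 0.0506 -0.0233  0.0238] 20.88
[250 242]
```

View pics/s6.png

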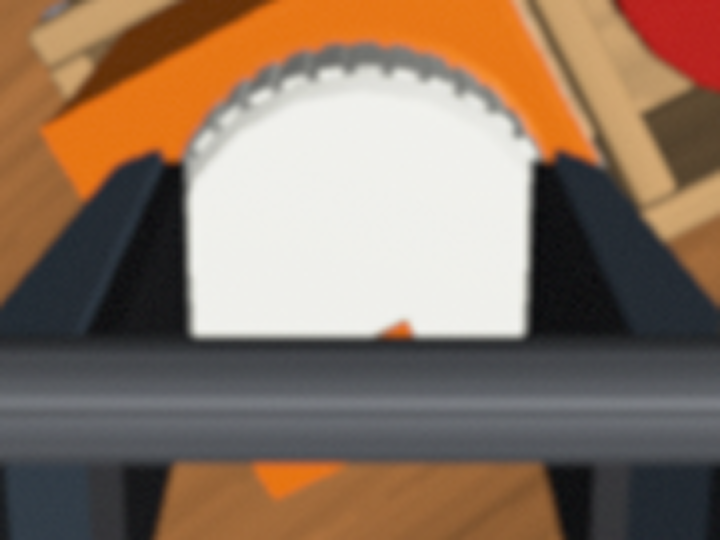

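Something is off: the fingers closed to 45 mm with no force, and the pointer is at (395,325), where it would be on an unturned cap. The grasp missed the cap. I'll probe with force readings before trying again.

Run:
```python
from h import *
print(arm.current_t(),arm.current_width(),arm.current_grasp_force(),arm.current_ee_pos())
arm.grip(.085);print("open",arm.current_width(),arm.current_t())
p=arm.current_ee_pos();f0=np.array(arm.current_force())
arm.grip(.062);print("62",arm.current_width(),arm.current_grasp_force(),arm.current_t())
arm.grip(.05);print("50",arm.current_width(),arm.current_grasp_force(),arm.current_t())
for _ in range(3):
    arm.sleep(.1);print(arm.current_width(),arm.current_grasp_force(),np.array(arm.current_force())-f0)
```

```text
20.9333 0.04494963008915057 0.0 [ 0.506  -0.2637  0.1068]
open 0.085007786602961 21.6917
62 0.061914600778691216 0.0 22.2417
50 0.049872830853298224 0.0 22.65
0.04958018531549099 0.0 [ 0.5385 -0.8014  0.6393]
0.050323148704691165 0.0 [-0.3461  0.379   0.8142]
0.04958571354220514 0.0 [-0.3088 -0.8907 -0.2761]
```

Run:
```python
from h import *
arm.grip(.08)
p=np.array([.506,-.2637]);f0=np.array(arm.current_force());hit=False
for z in np.arange(.1055,.0845,-.0015):
    arm.move_l([*p,z],feed=.03);f=np.array(arm.current_force())-f0
    print(z.round(4),arm.current_ee_pos()[2].round(4),f.round(1),round(arm.current_t(),2))
    if f[2]>4: hit=True;break
z=arm.current_ee_pos()[2]
arm.move_l([*p,z+.0012],feed=.03)
arm.grip(.05);print(arm.current_width(),arm.current_grasp_force(),arm.current_ee_pos(),arm.current_t())
```

```text
0.1055 0.1054 [-1.1  0.8  0.8] 23.83
0.104 0.1039 [-0.7  1.3  0.6] 24.08
0.1025 0.1024 [-1.2 -0.2  0.2] 24.33
0.101 0.1009 [-0.6 -0.2  0.6] 24.58
0.0995 0.0994 [-0.6  0.3  0.2] 24.83
0.098 0.0979 [-0.2  0.2  0. ] 25.08
0.0965 0.0964 [-0.7  0.6 -0.2] 25.33
0.095 0.0949 [-1.4  0.6 -0.3] 25.58
0.0935 0.0934 [-1.5  0.1  0.2] 25.83
0.092 0.0919 [-0.3  0.1  0.8] 26.08
0.0905 0.0904 [-0.7  0.2  0.2] 26.33
0.089 0.0889 [-1.8 -0.   1.2] 26.58
0.0875 0.0874 [-0.3  1.   0.3] 26.83
0.086 0.0859 [-0.3 -0.5  0.5] 27.08
0.05767786639133778 29.997988720424473 [ 0.506  -0.2636  0.0871] 27.8
```

The grasp is real now, 57.7 mm wide at 30 N. The fingertips evidently end about 20 mm above the reported TCP. Next I unscrew.

Run:
```python
from h import *
import pickle
q=np.array(arm.current_joint_positions());print(q);t0=np.array(arm.current_torque())
for a in(3,6,9,12,20,30,40,50,60,70,80):
    g=q.copy();g[5]-=a;arm.move_joints(g)
    R=np.array(arm.current_tool_rot());print(a,"yaw",np.degrees(np.arctan2(R[1,1],R[0,1])).round(2),np.array(arm.current_force()).round(1),(np.array(arm.current_torque())-t0).round(2),round(arm.current_t(),2),round(arm.current_width(),4))
c=arm.get_calibration("wrist");im=arm.snapshot("wrist");pickle.dump((c,im),open("w7.pkl","wb"))
# orange pointer pixels inside the cap's face
u=proj(c,[.506,-.2637,.127]);hsv=cv2.cvtColor(im,cv2.COLOR_RGB2HSV)
m=cv2.inRange(hsv,(5,130,110),(22,255,255));n,l,st,ce=cv2.connectedComponentsWithStats(m)
print(u);[print(st[i],ce[i].round(1)) for i in range(1,n) if st[i,4]>15]
```

```text
[-33.5189  31.0003  91.642    0.0071  57.3561 -83.5237]
3 yaw 52.94 [ 0.7 -0.7 -1.2] [-0.49  0.16  0.02] 28.05 0.0576
6 yaw 55.88 [-0.3 -1.2 -1.5] [-0.52  0.17  0.03] 28.3 0.058
9 yaw 58.86 [ 0.2 -0.8 -2.3] [-0.34  0.16  0.01] 28.55 0.0577
12 yaw 61.85 [ 0.2 -0.6 -2.5] [-0.26  0.13 -0.03] 28.8 0.0578
20 yaw 69.71 [-0.5  0.   0. ] [-0.14  0.2  -0.05] 29.07 0.0578
30 yaw 79.59 [-0.1 -0.5 -1.3] [-0.15  0.1  -0.02] 29.36 0.0575
40 yaw 89.54 [ 0.2  0.7 -0.2] [-0.14  0.16 -0.02] 29.65 0.0577
50 yaw 99.52 [ 0.6 -1.1 -0.2] [-0.13  0.11 -0.04] 29.94 0.0578
60 yaw 109.51 [ 0.3 -0.6  0.2] [-0.09  0.16 -0.04] 30.23 0.0577
70 yaw 119.51 [0.7 0.2 0.3] [-0.13  0.12 -0.05] 30.52 0.0576
80 yaw 129.51 [ 0.2 -0.1  0. ] [-0.22  0.12 -0.  ] 30.82 0.058
[249.4669 259.3799]
[    0     0   158   234 18512] [52.2 77.5]
[    1     0   511   258 78073] [300.5 121.9]
[216   6  12  36 309] [221.7  23.7]
[392 128   8  20 120] [395.3 137.4]
[240 140  76  72 127] [277.  166.8]
[ 181  148  130   85 3577] [249.4 188.7]
[111 258  13  47 254] [115.2 284.1]
[376 261  12  44 201] [383.5 285.1]
[ 11 291  12  43 174] [ 16.5 311.4]
[263 290  12  11  82] [268.6 294.5]
[480 290   8  26  98] [483.5 302.6]
[ 182  292   75   29 1306] [212.2 310. ]
[277 318  40   4  50] [294.9 320.1]
```

Run:
```python
from h import *
import pickle
def avg():
    F=[]
    for _ in range(6): arm.sleep(.02);F.append(arm.current_force())
    return np.mean(F,0)
p=np.array(arm.current_ee_pos());f0=avg()
for d in(.003,.006):
    arm.move_l([p[0],p[1],p[2]+d],feed=.05);print(d,avg()-f0,arm.current_width(),arm.current_grasp_force(),arm.current_t())
c=arm.get_calibration("wrist");im=arm.snapshot("wrist");s=arm.snapshot("scene");pickle.dump((c,im,s),open("w8.pkl","wb"))
cv2.imwrite("pics/s8.png",np.vstack([np.hstack([crop(im,130,100,240,400),crop(s,146,150,120,400)]),np.hstack([crop(pickle.load(open("w7.pkl","rb"))[1],130,100,240,400),crop(s,150,165,60,400)])]))
```

```text
0.003 [ 0.0312  0.4338 -0.1139] 0.057640953022543025 29.99860532116145 31.3167
0.006 [-0.0485  0.1944  0.3119] 0.057552245982205485 29.998401389457285 31.6667
```

View pics/s8.png

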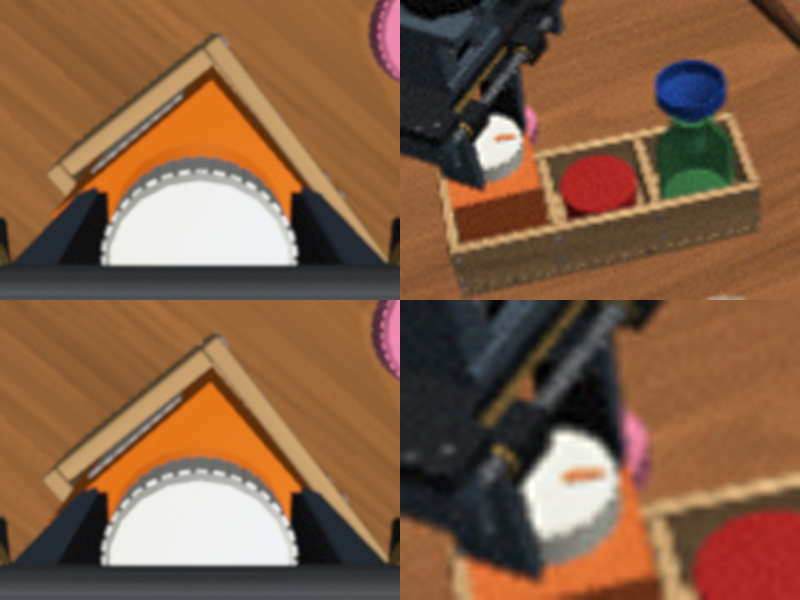

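The scene crop shows the pointer now pointing right at (505,138); before, it pointed towards the camera. So the cap has turned about 80° and is held, and the lift carried no jar weight. I'll raise it to the final height, check and sign off.

Run:
```python
from h import *
import pickle
p=np.array(arm.current_ee_pos());arm.move_l([p[0],p[1],p[2]+.012],feed=.06)
F=np.mean([(arm.sleep(.02),arm.current_force())[1] for _ in range(6)],0);print(F,arm.current_width())
if F[2]>-2:
    arm.move_l([p[0],p[1],p[2]+.035],feed=.06);arm.sleep(.4)
    s0=pickle.load(open("w8.pkl","rb"))[2];s=arm.snapshot("scene")
    def og(im,reg):  # lowest/extent of orange jar pixels
        x,y,w,h=reg;m=cv2.inRange(cv2.cvtColor(im,cv2.COLOR_RGB2HSV),(3,170,70),(14,255,255))[y:y+h,x:x+w];yy,xx=np.nonzero(m);return len(yy),xx.max(),xx.mean(),yy.max(),yy.mean()
    reg=(150,180,50,50);print(og(s0,reg),og(s,reg))
    g=lambda im:cv2.inRange(im,(225,225,220),(255,255,255))[165:215,165:190]
    wh=lambda im:np.argwhere(cv2.inRange(cv2.cvtColor(im,cv2.COLOR_RGB2HSV),(0,0,170),(180,45,255))[150:215,160:185]).mean(0)
    print(wh(s0),wh(s))
print(arm.current_ee_pos(),arm.current_width(),arm.current_grasp_force(),arm.current_force(),arm.current_t())
```

```text
[ 0.0364  0.148  -0.6114] 0.057612933648079095
(474, np.int64(46), np.float64(25.921940928270043), np.int64(42), np.float64(30.38607594936709)) (707, np.int64(46), np.float64(24.42998585572843), np.int64(41), np.float64(26.4992927864215))
[42.5714 14.9071] [33.1689 12.723 ]
[ 0.506  -0.2636  0.1279] 0.05751495013073617 29.998367303051054 [-0.0657 -0.3333  0.0545] 33.2
```

```bash
python3 -c "
from rig import arm
print(arm.sign_off())"
```

```text
the job is handed in; nothing more can be done
None
```

I handed the job in at about 33 s of the 48 s allowed, with the funnel seated in the bottle and released, the jar still down in its bay, and the cap unscrewed about 80° and held about 24 mm above the open mouth; sign-off returned no verdict.

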